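# Mesh the loose hinge leaf with the jamb leaf and hold it for pinning

### The arm

A 6-joint arm with a two-finger parallel gripper is mounted at the origin on a cart in front of the work surface, level with it; the furniture and walls round the work are solid. World frame = base frame: x ahead of the robot, y to its left, z up, the work surface at z = 0. Lengths are in m, angles in degrees, forces in N, time in s.
With the tool pointing down it reaches from about 0.325 to 0.85 m from the base axis. Payload 4.4 kg.
Tool frame: the origin (TCP) lies at the very end of the fingers, on their centre line; the grasp point (between the pads) lies 19 mm behind it; z points along the fingers, y is the line along which they close (so a half turn about z gives the same grasp; the last joint's range is limited). The gripper opens to 94 mm and grips with 3 to 60 N. Pads are 16 mm wide; open, the fingers measure 119 mm over their backs; the gripper's body (75 mm by 177 mm) begins 78 mm behind the grasp point.
Start: joints at [-74.8, 11.837, 88.321, -0, 79.842, -8.623], TCP at [0.232, -0.526, 0.205] pointing down, gripper open.
Joint ranges: [-156.59, 156.59], [-49.26, 127.26], [12.9, 141.05], [-63.56, 243.56], [4.71, 150.69], [-161.64, 161.64]. Speed limits (degrees/s): [159.86, 159.86, 180, 180, 180, 180].

### API

Orientations are given as a 3x3 rotation matrix whose columns are the frame's x, y, z axes.
In Python, from workcell import observe, grab_frame, camera_info, close_job gives the robot as it stands.
- The arm moves only by the tool send_rows, never from a script. Its argument "moves" is a list of rows, each a list of 3 entries, a list of its own where there are three numbers: the gripper's target within -1 to 1 (fully open at 1, half-way at 0, shut at -1), then the shift along the tool's x, y, z in mm, then the turn, a rotation vector about the tool's x, y, z in degrees. A call has 1 to 5 rows; each row is the pose to reach, as a shift and turn from the pose commanded when the call began, along the tool's axes at that moment; what a row does not reach only later rows make up. A row lasts 1/10 s, in which the tool goes at most 50 mm and 8.59 degrees, less where a joint would pass 70% of its speed; a pose out of reach is approached as far as the arm can. A call with a gripper value outside its range is refused whole. The fingers move at their own pace and stop on an object; "force" is the grip in N (left out, the last holds). Time passes only in rows, so rows that repeat a pose let the fingers close. It gives the time, the measured TCP pose, the force, the opening and the grip force at its end, in the units of the state.
- observe(): the state, without advancing time (a new reading comes with each control period).
- grab_frame(name): name is "scene" or "side" or "wrist"; returns the picture (384x512x3 uint8, red, green, blue); there is no depth.
- camera_info(name): a dict with "fovy" (degrees; the focal length in pixels is half the picture's height over the tangent of half this angle, whatever the lens; pixels are square), "cx", "cy" (the principal point, pixels), "k1" (the pictures are not rectified: a ray, as slopes to the right and down, at radius r is drawn at 1 + k1 r^2 times it, then the intrinsics apply), "rvec" (rotation vector, rad) and "tvec" (3), from world to camera coordinates, as OpenCV has them. Camera axes: x right, y down, z forward; pixel columns grow to the right and rows downward; lengths in m; the calibration is good to about 2 mm. A picture is of the moment at which its call begins: read the wrist's pose just before it. camera_info takes no time and is no camera call; for the wrist camera it gives the pose at the moment of the call.
- close_job(): hands the job in; it is judged then, once.
The state is a dict: "time_s": time; "joints": joint angles; "qd": joint speeds; "joint_efforts": joint torques, N m; "tool_pos": TCP position; "tcp_rot": TCP orientation; "wrist_force": force on the tool from outside, world axes, zero at the start; "wrist_torque": the same for the moment, N m; "width": finger opening in m; "grasp_force": force on a finger pad.
Only numpy, scipy, OpenCV 4.12 (cv2) and the standard library are available. Lean on these libraries where they do the work, as an engineer would, in place of code of your own. Each camera call takes 0.05 s, during which the arm holds its last target. There are 200 camera calls.

### The job

The jamb block in the vise has its hinge leaf screwed on and the hinge pin already started in the end knuckle. Lift the matching leaf (the narrow one with two knuckles) out of the hardware bin, bring it level to the jamb block from the side of the vise screw and mesh its two knuckles fully home between the three on the block, so that all the knuckle holes line up for the pin. Finish while still holding the leaf there, flat, steady and lined up; leave the three-knuckle spare leaf in the bin and do not disturb the small parts on the desk.

Things in the scene. Friction and masses are not known exactly. Their poses are not given: they have to be found in the camera images.
- leaf_center (a point): Loose hinge leaf to fetch, die-cast grey metal, flat in one compartment of the bin: middle of its plate, 5 mm above the underside. Plate 42 (x) x 40 (y) x 10 mm, two screw holes, two knuckles on one edge. +x points from plate to knuckles, +y along the knuckle axis, +z up. Grasp from above across the 40 mm between its side edges (closing along y), fingertips just clear of the bin floor
- leaf_axis (a point): Bore axis of the loose leaf, midway between its two knuckles: 30 mm from leaf_center along +x, 8.2 mm above the underside; axes as leaf_center. Knuckles 16 mm in diameter, 12 mm long, centred 13.75 mm either side along y, rims chamfered 2 mm, bore 8 mm. The plate's edge is 9 mm behind the axis
- loose_leaf: The loose hinge leaf as a  its origin is on its underside, 5 mm below leaf_center; axes as leaf_center
- jamb_axis (a point): Bore axis of the leaf screwed on the jamb block, middle of its middle knuckle. +y along the bore, +x back over the screwed plate (away from the vise screw), +z up. Knuckles like the loose ones at y = -27.5, 0, 27.5 mm; the two gaps, 15.5 mm wide, lie at y = -13.75 and 13.75 mm, open to -x and upwards. When meshed, leaf_axis lies on this point and the leaf's axes point the same way
- jamb_edge (a point): Middle of the jamb block's front top edge, 6 mm in front (-x) of jamb_axis and 8.2 mm below it; axes as jamb_axis. The loose leaf's underside slides in on this flat top (104 mm wide in y). The fixed plate (67 mm in y, 42 mm in x, 10 mm thick) closes the gaps 9 mm behind jamb_axis: knuckles pushed home stop about 1 mm past the exact line. In front of the edge it is free 18 mm down to the vise jaw
- jamb_vise: Grey drill-press vise bolted to the desk, immovable, about 190 mm long, with the light wood jamb block (60 x 104 mm, top at z = 72 mm) in its jaws. Origin: underside, at desk height. Screw and T-handle point to -x (to the robot), 120 mm out, 34 mm high. A 5.5 mm hinge pin is started in the end knuckle at +y, its head 73 mm out from jamb_axis, clear of the gaps
- hardware_bin: Grey open plastic bin on the desk, 1.2 kg, 204 mm (x) by 156 mm (y), walls 34 mm high and 3 mm thick, one dividing wall across the middle making two compartments 98 mm (x) by 150 mm (y); floor 3 mm thick. Origin: centre of its underside. Each compartment has one hinge leaf in it
- spare_center (a point): Spare hinge leaf that does not match (same as the one on the block: plate 42 x 67 x 10 mm, three knuckles), in the other compartment of the bin; middle of its plate, 5 mm above its underside. It stays in the bin
- solder_paste: Flat round tin, 46 mm in diameter, 20 mm high, on the desk between bin and vise; leave alone. Origin: centre of its underside
- gland_nut: Small grey cable gland, 25 mm, 20 mm high, on the desk between bin and vise; leave alone. Origin: centre of its underside
- terminal_block: White screw terminal strip 17 x 50 x 15 mm on the desk between bin and vise; leave alone. Origin: centre of its underside

How it is judged (in metres and radians):
On the way:
1. the loose leaf has been lifted out of the bin (z of leaf_center in the frame of hardware_bin above 0.05 m and contact force between the fingers and loose_leaf above 1 N), for 0.1 s.
At the end, for the whole second after the job is handed in: Fingers still grip the resting loose leaf (over 2 N): leaf_axis within 2.5 mm of jamb_axis along each jamb axis, bores parallel within 0.06 rad, leaf level within 0.12 rad, plate on the screw side. Spare leaf in the bin; tin, gland and terminal strip within 30 mm of their starts (x of leaf_axis in the frame of jamb_axis between -0.0025 and 0.0025 m and z of leaf_axis in the frame of jamb_axis between -0.0025 and 0.0025 m and y of leaf_axis in the frame of jamb_axis between -0.0025 and 0.0025 m and angle between the y axis of leaf_axis and the y axis of jamb_axis, either way round below 0.06 rad and angle between leaf_axis's own z axis and vertical below 0.12 rad and x of leaf_center in the frame of jamb_axis below -0.02 m and contact force between the fingers and loose_leaf above 2 N and linear speed of loose_leaf below 0.01 m/s and z of spare_center in the frame of hardware_bin below 0.03 m and x of spare_center in the frame of hardware_bin between -0.1 and 0.1 m and y of spare_center in the frame of hardware_bin between -0.076 and 0.076 m and distance of each of solder_paste, gland_nut, terminal_block from where it was at the start of the episode below 0.03 m); the arm keeps its last pose, push and grip.
It fails at once if the spare leaf is taken out of the bin (z of spare_center in the frame of hardware_bin above 0.045 m).
It fails at once if a small part on the desk is knocked away (distance of any of solder_paste, gland_nut, terminal_block from where it was at the start of the episode above 0.03 m).
It also fails if it takes over 45 s, if anything falls off the work surface, if the arm or the gripper's body presses on something with over 40 N, if the wrist force passes 120 N, or if a joint passes its speed limit or range.

## Working session

There is one attempt and no reset: what is moved stays moved. The work goes in short steps, Python scripts to look and compute and a tool call to move; the robot and the scene stay as the last step left them, time stands still between calls to the robot, and variables do not carry over. Pictures are saved under pics/ and viewed, at most 10 in all, crops included, and the job is handed in when it is done.

Besides the shell and the picture viewer there is one more tool, called as name([rows], argument=value, ...), one row to a line, values as JSON. send_rows: Moves the arm, as the interface text tells. Its arguments: {"type":"object","properties":{"moves":{"type":"array","items":{"type":"array"}},"force":{"type":"number"}},"required":["moves"]}

```bash
mkdir -p pics; ls; cat > h.py <<'E'
import numpy as np, cv2
from workcell import observe, grab_frame, camera_info, close_job
def K(c,h=384):
    f=h/2/np.tan(np.radians(c["fovy"])/2); return f
def ray(c,uv):
    f=K(c); uv=np.atleast_2d(np.array(uv,float))
    p=np.stack([(uv[:,0]-c["cx"])/f,(uv[:,1]-c["cy"])/f],1); q=p.copy()
    for _ in range(30): q=p/(1+c["k1"]*(q**2).sum(1,keepdims=True))
    R=cv2.Rodrigues(np.array(c["rvec"],float))[0]; t=np.array(c["tvec"],float).ravel()
    d=np.c_[q,np.ones(len(q))]@R; return -R.T@t,d
def plane(c,uv,z):
    o,d=ray(c,uv); return o+d*((z-o[2])/d[:,2])[:,None]
def proj(c,P):
    R=cv2.Rodrigues(np.array(c["rvec"],float))[0]; X=np.atleast_2d(P)@R.T+np.array(c["tvec"],float).ravel()
    q=X[:,:2]/X[:,2:]; q=q*(1+c["k1"]*(q**2).sum(1,keepdims=True)); return q*K(c)+[c["cx"],c["cy"]]
E
python3 - <<'E'
from h import *
a=[grab_frame(n) for n in("scene","side","wrist")]
for n,i in zip(("scene","side","wrist"),a):
    cv2.imwrite(f"pics/{n}0.png",cv2.resize(i[:,:,::-1],(800,600),interpolation=cv2.INTER_CUBIC)); c=camera_info(n); print(n,c,ray(c,[[256,192]]))
o=observe(); print(o)
E
```

```text
pics
scene {'fovy': 45.66997753813027, 'cx': 256.3585022244504, 'cy': 192.4825734386343, 'k1': -0.0579066926152061, 'rvec': array([ 1.92103289, -0.85172526,  0.48757771]), 'tvec': array([-0.27299931,  0.26965951,  0.50240528])} (array([-0.04056514, -0.41958642,  0.47112381]), array([[ 0.64137017,  0.60402647, -0.473073  ]]))
side {'fovy': 51.28301984708148, 'cx': 263.07672225119194, 'cy': 191.02177649778707, 'k1': -0.11203950870465668, 'rvec': array([ 1.97721311, -0.62323188,  0.38248535]), 'tvec': array([-0.35586537,  0.23788477,  0.55974377])} (array([ 0.06760702, -0.51995002,  0.47076925]), array([[ 0.49612909,  0.73390624, -0.46428071]]))
wrist {'fovy': 64.94986029158038, 'cx': 252.60100933764673, 'cy': 191.10320879850002, 'k1': -0.07515047269965225, 'rvec': array([-2.45640836,  1.59977496,  0.19639737]), 'tvec': array([-0.57645911, -0.02560212,  0.38970889])} (array([ 0.29635086, -0.49949089,  0.38408152]), array([[-0.21880837, -0.10847945, -0.9697891 ]]))
{'time_s': 0.15, 'joints': array([-7.47982637e+01,  1.18730788e+01,  8.83828368e+01, -4.78864869e-04,
        7.98419438e+01, -8.62272748e+00]), 'qd': array([ 0.06864716, -0.16514152, -0.22030645, -0.08106882, -0.00753787,
        0.06574761]), 'joint_efforts': array([ 9.99302938e-04, -3.71315503e+01, -2.81812084e+01,  6.98484387e-02,
        3.26636445e-02, -1.04273931e-04]), 'tool_pos': array([ 0.23209312, -0.52541946,  0.20458327]), 'tcp_rot': array([[ 9.14786739e-01,  4.03936893e-01, -4.55799568e-04],
       [ 4.03937074e-01, -9.14785292e-01,  1.64604650e-03],
       [ 2.47940171e-04, -1.68989586e-03, -9.99998541e-01]]), 'wrist_force': array([ 0.576115  , -0.10827953, -0.18371659]), 'wrist_torque': array([-0.01019213,  0.00567911,  0.02742681]), 'grasp_force': 0.0, 'width': 0.09402635068926248}
```

View pics/scene0.png

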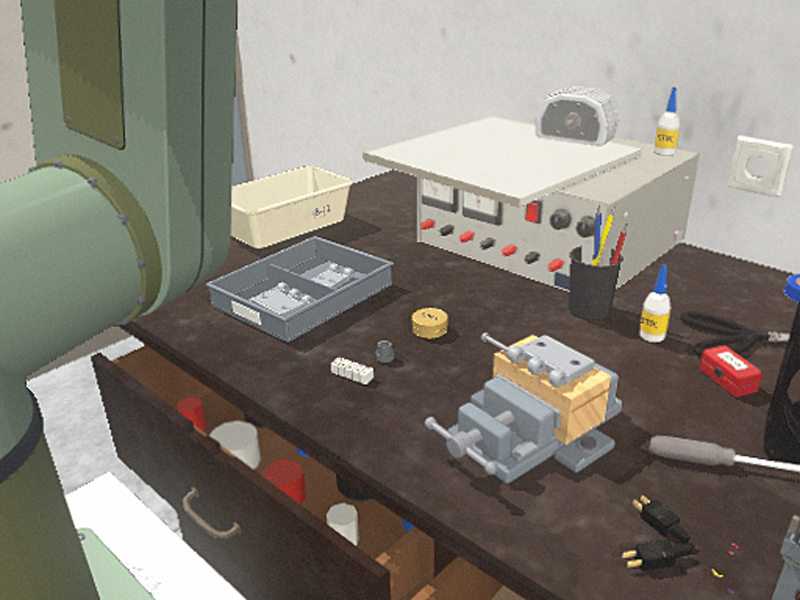

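View pics/side0.png

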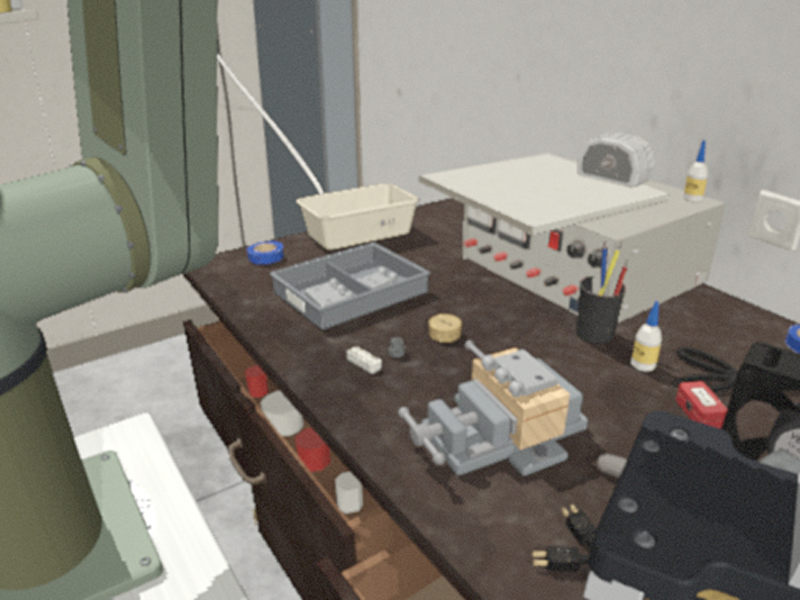

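The scene view shows the bin with rim corners at about (210,288), (290,338), (392,264), (315,238). The block's top front is around (495,365)–(565,400), at 800 px scale. I'll turn these into rough positions.

```bash
python3 - <<'E'
from h import *
np.set_printoptions(precision=4,suppress=True)
s=camera_info("scene");d=camera_info("side");k=.64
print("bin scene",plane(s,np.array([[210,288],[289,322],[392,264],[315,238]])*k,.034))
print("bin side",plane(d,np.array([[273,283],[322,309],[428,271],[374,246]])*k,.034))
print("leaves scene",plane(s,np.array([[283,300],[333,275]])*k,.01), "side",plane(d,np.array([[333,290],[376,278]])*k,.01))
print("knuckles scene",plane(s,np.array([[485,338],[514,352],[535,364],[558,378]])*k,.082))
print("side",plane(d,np.array([[468,346],[490,362],[505,374],[518,387]])*k,.082))
print("parts",plane(s,np.array([[430,322],[385,352],[352,371]])*k,.01))
print(plane(s,np.array([[430,424],[490,468]])*k,.034))
E
```

```text
bin scene [[0.408  0.3567 0.034 ]
 [0.42   0.203  0.034 ]
 [0.6245 0.2212 0.034 ]
 [0.615  0.3771 0.034 ]]
bin side [[0.4007 0.3342 0.034 ]
 [0.4243 0.2122 0.034 ]
 [0.6304 0.2295 0.034 ]
 [0.6138 0.3708 0.034 ]]
leaves scene [[0.4788 0.2909 0.01  ]
 [0.577  0.2963 0.01  ]] side [[0.4895 0.3002 0.01  ]
 [0.5718 0.2984 0.01  ]]
knuckles scene [[ 0.4837 -0.0471  0.082 ]
 [ 0.4811 -0.0856  0.082 ]
 [ 0.4765 -0.1138  0.082 ]
 [ 0.4705 -0.1438  0.082 ]]
side [[ 0.4832 -0.0475  0.082 ]
 [ 0.4817 -0.0882  0.082 ]
 [ 0.4793 -0.1157  0.082 ]
 [ 0.474  -0.1419  0.082 ]]
parts [[0.5659 0.0991 0.01  ]
 [0.4755 0.0929 0.01  ]
 [0.4207 0.0932 0.01  ]]
[[ 0.3828 -0.0581  0.034 ]
 [ 0.3704 -0.14    0.034 ]]
```

View pics/wrist0.png

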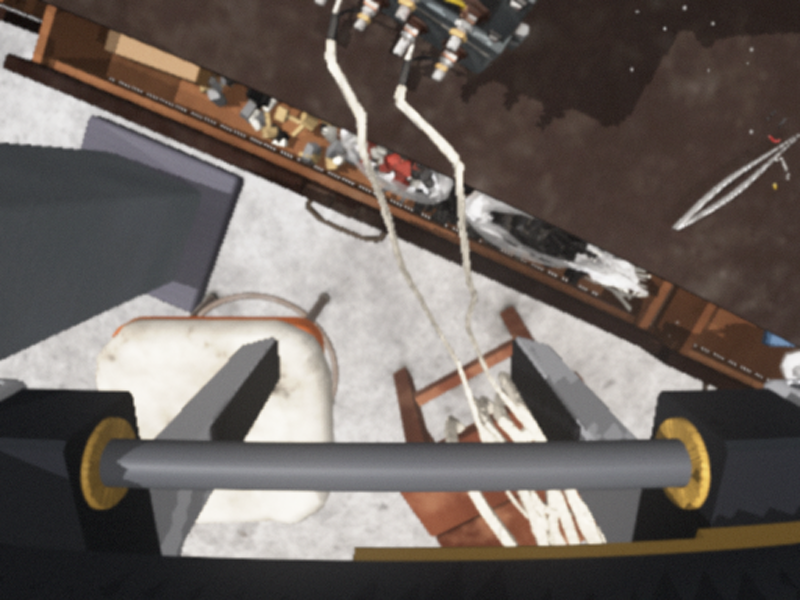

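The wrist camera sits on the tool's +x side, and the fingers cover the lower half of its picture. I'll move over the bin with the camera above its centre.

send_rows([
  [1, [150, -193, -55], [0, 0, 0]],
  [1, [150, -193, -55], [0, 0, 0]],
  [1, [150, -193, -55], [0, 0, 0]],
  [1, [150, -193, -55], [0, 0, 0]],
  [1, [150, -193, -55], [0, 0, 0]],
])

```text
time_s: 0.65
tool_pos: [0.2913, -0.2873, 0.2603]
tcp_rot: [[0.915, 0.403, -0.0], [0.403, -0.915, 0.001], [0.0, -0.001, -1.0]]
wrist_force: [0.7, 0.1, 0.3]
width: 0.0937
grasp_force: 0.0
```

send_rows([
  [1, [150, -193, 0], [0, 0, 0]],
  [1, [150, -193, 0], [0, 0, 0]],
  [1, [150, -193, 0], [0, 0, 0]],
  [1, [150, -193, 0], [0, 0, 0]],
  [1, [150, -193, 0], [0, 0, 0]],
])

```text
time_s: 1.15
tool_pos: [0.3505, -0.05, 0.2603]
tcp_rot: [[0.915, 0.404, 0.001], [0.404, -0.915, -0.0], [0.001, 0.0, -1.0]]
wrist_force: [-0.0, -0.8, 0.2]
width: 0.0937
grasp_force: 0.0
```

send_rows([
  [1, [150, -193, 0], [0, 0, 0]],
  [1, [150, -193, 0], [0, 0, 0]],
  [1, [150, -193, 0], [0, 0, 0]],
  [1, [150, -193, 0], [0, 0, 0]],
  [1, [150, -193, 0], [0, 0, 0]],
])

```text
time_s: 1.65
tool_pos: [0.4097, 0.1874, 0.2602]
tcp_rot: [[0.914, 0.405, 0.0], [0.405, -0.914, -0.0], [0.0, 0.0, -1.0]]
wrist_force: [1.3, 0.4, 0.6]
width: 0.0938
grasp_force: 0.0
```

send_rows([
  [1, [58, -77, 0], [0, 0, 6]],
  [1, [58, -77, 0], [0, 0, 12]],
  [1, [58, -77, 0], [0, 0, 18]],
  [1, [58, -77, 0], [0, 0, 18]],
  [1, [58, -77, 0], [0, 0, 18]],
])

```text
time_s: 2.15
tool_pos: [0.4315, 0.2784, 0.2599]
tcp_rot: [[0.995, 0.104, -0.001], [0.104, -0.995, -0.001], [-0.001, 0.001, -1.0]]
wrist_force: [0.4, 0.3, -0.8]
width: 0.0939
grasp_force: 0.0
```

```bash
python3 - <<'E'
from h import *
np.set_printoptions(precision=4,suppress=True)
i=grab_frame("wrist");c=camera_info("wrist");np.savez("w1.npz",i=i,c=c)
cv2.imwrite("pics/wrist1.png",cv2.resize(i[:,:,::-1],(800,600),interpolation=cv2.INTER_CUBIC))
o=observe();print(o["time_s"],o["tool_pos"],o["tcp_rot"],o["joints"])
E
```

```text
2.2 [0.4316 0.2781 0.2601] [[ 0.9947  0.1025 -0.0004]
 [ 0.1025 -0.9947 -0.0003]
 [-0.0005  0.0003 -1.    ]] [ 23.1352   2.0615  92.7217  -0.0088  85.2471 107.2553]
```

View pics/wrist1.png

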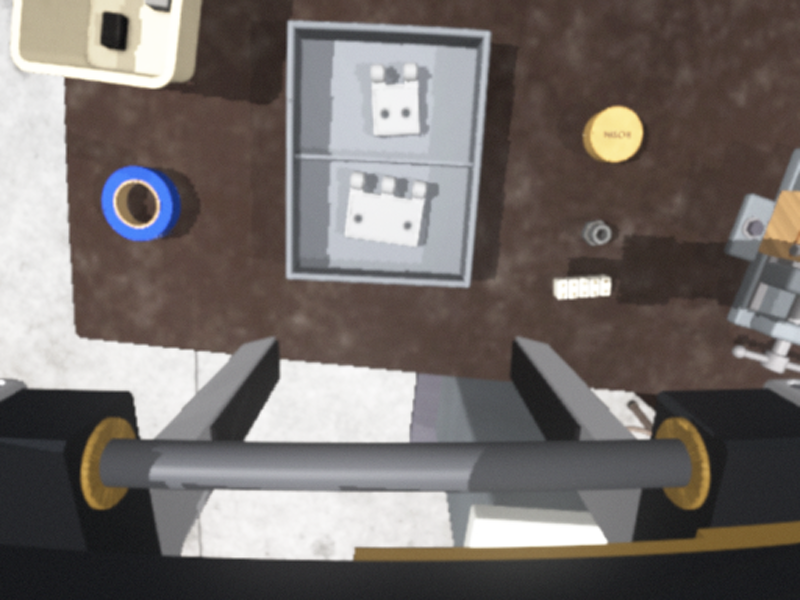

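The narrow two-knuckle leaf is in the far compartment: plate about (372–420, 82–138), knuckles at (378,72) and (410,71), pointing to +x as needed. The three-knuckle spare is in the near one. Next I'll measure the leaf by mask.

```bash
cat >> h.py <<'E'
def leaf(i,c,box,z,thr=190):
    x0,y0,x1,y1=box; g=i.min(2).astype(np.uint8); m=np.zeros_like(g); m[y0:y1,x0:x1]=(g[y0:y1,x0:x1]>thr)*255
    m=cv2.morphologyEx(m,cv2.MORPH_CLOSE,np.ones((5,5),np.uint8))
    cs=cv2.findContours(m,cv2.RETR_EXTERNAL,cv2.CHAIN_APPROX_NONE)[0]; k=max(cs,key=cv2.contourArea)
    P=plane(c,k[:,0,:],z)[:,:2]
    return k,P
E
python3 - <<'E'
from h import *
np.set_printoptions(precision=4,suppress=True)
f=np.load("w1.npz",allow_pickle=True);i=f["i"];c=f["c"].item()
g=i.min(2);print(g[38:95:4,225:280:4])
for thr in(180,200,215):
  k,P=leaf(i,c,(225,35,280,95),.013,thr);print(thr,cv2.boundingRect(k),cv2.contourArea(k),cv2.minAreaRect((P*1000).astype(np.float32)))
print(plane(c,np.array([[375,85],[419,82],[420,135],[375,137]])*.64,.013), plane(c,np.array([[378,72],[410,71]])*.64,.019))
E
```

```text
[[200 199 198 199 199 200 199 196 199 200 201 200 197 197]
 [200 184 183 200 221 183 160 183 189 230 219 175 188 193]
 [199 185 184 212 240 196 125 134 190 236 228 140 143 190]
 [202 184 183 188 204 168 136 120 181 180 176 141 149 186]
 [204 201 185 196 239 239 198 222 234 244 245 143 163 186]
 [201 200 186 193 240 242 243 244 243 243 241 139 167 184]
 [201 202 186 194 241 243 243 244 243 243 242 139 192 190]
 [202 201 186 196 239 243 243 243 243 243 244 140 176 192]
 [201 201 183 188 239 178 227 243 190 172 243 138 161 185]
 [203 202 185 185 239 148 221 243 203 185 241 143 161 184]
 [202 201 193 182 238 243 243 243 243 243 242 145 190 183]
 [202 201 187 186 238 243 242 242 243 243 241 150 143 183]
 [201 200 201 189 202 189 187 181 164 171 169 159 194 181]
 [202 198 201 200 199 199 199 199 200 199 198 199 201 182]
 [197 198 201 199 199 201 199 198 199 198 200 200 195 184]]
180 (225, 35, 55, 60) 3186.0 ((568.8323364257812, 290.5291748046875), (75.74030303955078, 73.43775939941406), 5.91838264465332)
200 (225, 35, 46, 60) 1600.5 ((568.199462890625, 296.9295959472656), (76.40726470947266, 59.32491683959961), 4.980404853820801)
215 (238, 41, 30, 45) 997.0 ((570.6831665039062, 290.3866882324219), (55.832489013671875, 38.876583099365234), 8.478636741638184)
[[0.5804 0.3077 0.013 ]
 [0.5867 0.2708 0.013 ]
 [0.5435 0.265  0.013 ]
 [0.5378 0.3036 0.013 ]] [[0.5899 0.3059 0.019 ]
 [0.5935 0.2794 0.019 ]]
```

Plate centre is about (0.562, 0.287), yaw about 8.5°. I'll move above it and check from near.

send_rows([
  [0.4, [44, 1.5, 45], [0, 0, -2.6]],
  [0.4, [88, 3, 80], [0, 0, -2.6]],
  [0.4, [131, 4.5, 120], [0, 0, -2.6]],
  [0.4, [131, 4.5, 160], [0, 0, -2.6]],
  [0.4, [131, 4.5, 180], [0, 0, -2.6]],
])

```text
time_s: 2.7
tool_pos: [0.5637, 0.2853, 0.0775]
tcp_rot: [[0.989, 0.145, -0.002], [0.145, -0.989, -0.001], [-0.002, 0.001, -1.0]]
wrist_force: [-0.6, 0.5, -0.2]
width: 0.0661
grasp_force: 0.0
```

send_rows([
  [0.4, [0, 0, 0], [0, 0, 0]],
  [0.4, [0, 0, 0], [0, 0, 0]],
])

```text
time_s: 2.9
tool_pos: [0.5625, 0.2866, 0.0806]
tcp_rot: [[0.989, 0.146, -0.001], [0.146, -0.989, -0.0], [-0.001, 0.0, -1.0]]
wrist_force: [-0.5, 0.1, 0.6]
width: 0.0658
grasp_force: 0.0
```

```bash
python3 - <<'E'
from h import *
np.set_printoptions(precision=4,suppress=True)
i=grab_frame("wrist");c=camera_info("wrist");np.savez("w2.npz",i=i,c=c)
cv2.imwrite("pics/wrist2.png",cv2.resize(i[:,:,::-1],(800,600),interpolation=cv2.INTER_CUBIC))
o=observe();print(o["time_s"],o["tool_pos"],o["tcp_rot"],o["width"])
E
```

```text
2.95 [0.5637 0.2874 0.0825] [[ 0.9893  0.1461  0.0026]
 [ 0.1461 -0.9893  0.001 ]
 [ 0.0028 -0.0006 -1.    ]] 0.06577142521157983
```

View pics/wrist2.png

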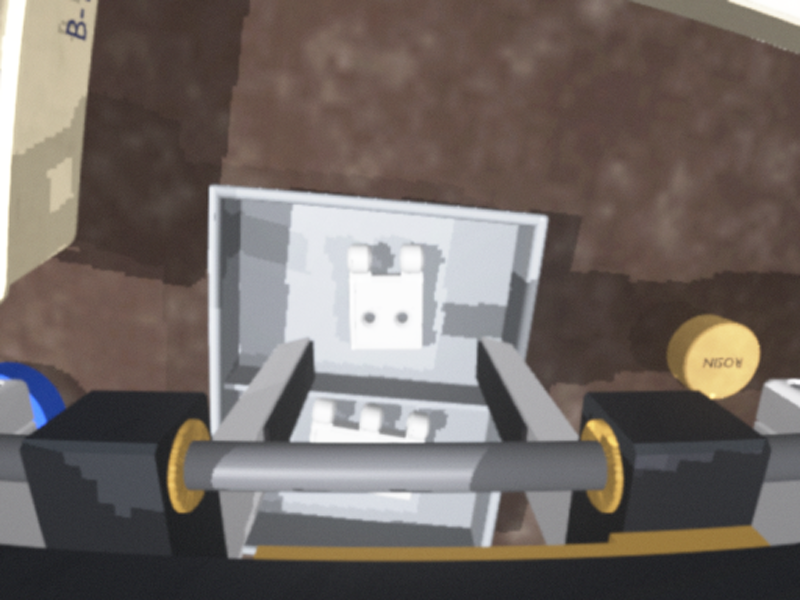

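The leaf is visible between the fingers, plate about (350–422, 275–348), nearly aligned. I'll refine the numbers.

```bash
python3 - <<'E'
from h import *
np.set_printoptions(precision=4,suppress=True)
f=np.load("w2.npz",allow_pickle=True);i=f["i"];c=f["c"].item()
g=i.min(2);print(g[168:232:4,216:284:4])
m=((g>236)*255).astype(np.uint8);m[:178]=0;m[230:]=0;m[:,:215]=0;m[:,285:]=0
k=max(cv2.findContours(m,cv2.RETR_EXTERNAL,cv2.CHAIN_APPROX_NONE)[0],key=cv2.contourArea)
P=plane(c,k[:,0],.013)[:,:2];r=cv2.minAreaRect((P*1000).astype(np.float32));print(cv2.boundingRect(k),r)
o=observe();R=o["tcp_rot"];print(o["tool_pos"],R.T@(np.r_[np.array(r[0])/1000,.013]-o["tool_pos"])*1000)
E
```

```text
[[215 216 245 251 251 210 167 153 153 201 231 251 251 248 171 169 168]
 [215 215 233 240 241 185 151 153 194 213 217 239 241 232 167 167 182]
 [215 214 248 250 251 249 202 202 209 211 228 251 251 251 167 169 212]
 [214 213 251 252 252 252 250 250 250 250 250 252 252 253 170 169 218]
 [214 214 249 251 252 252 252 252 252 252 252 252 252 252 171 170 226]
 [213 211 248 251 252 252 252 252 252 252 252 252 252 252 170 169 226]
 [211 211 248 251 252 252 252 252 252 252 252 252 252 252 167 169 219]
 [211 210 247 251 252 251 251 251 252 252 252 252 250 252 169 167 215]
 [211 211 247 250 233 186 241 252 252 247 189 228 251 252 167 167 225]
 [215 211 244 250 208 148 232 252 252 228 148 192 250 251 168 169 225]
 [214 212 240 249 244 237 248 252 252 250 236 246 251 250 168 174 225]
 [212 212 236 250 251 252 251 252 252 252 252 252 252 250 168 168 216]
 [221 212 232 250 252 252 252 252 252 252 252 252 252 250 167 167 220]
 [225 226 230 250 250 251 251 251 251 251 251 251 251 249 174 211 212]
 [226 227 228 229 229 229 228 228 229 228 228 228 228 226 225 225 208]
 [225 226 224 227 226 224 225 223 225 225 224 223 223 225 223 223 205]]
(224, 178, 46, 46) ((562.8095092773438, 290.2342529296875), (40.08140182495117, 39.070247650146484), 8.432868957519531)
[0.5637 0.2874 0.0825] [-0.6591 -2.9097 69.4616]
```

send_rows([
  [0.4, [0, -3, 25], [0, 0, 0]],
  [0.4, [0, -3, 50], [0, 0, 0]],
  [0.4, [0, -3, 65], [0, 0, 0]],
  [0.4, [0, -3, 72], [0, 0, 0]],
  [0.4, [0, -3, 72], [0, 0, 0]],
])

```text
time_s: 3.45
tool_pos: [0.5623, 0.2907, 0.0089]
tcp_rot: [[0.989, 0.147, 0.0], [0.147, -0.989, 0.0], [0.0, -0.0, -1.0]]
wrist_force: [0.2, -0.2, -0.1]
width: 0.0656
grasp_force: 0.0
```

```bash
python3 - <<'E'
from h import *
for _ in range(4):
  grab_frame("side");o=observe();print(o["tool_pos"],o["wrist_force"])
E
```

```text
[0.56293245 0.29083848 0.00953352] [ 0.35209062  0.22498684 -0.52420328]
[0.56332593 0.29097809 0.00988457] [-0.26982402  0.93322871  0.91583637]
[0.56348403 0.29102166 0.01001578] [0.58522458 0.38018155 0.22569195]
[0.56346207 0.29101186 0.00996518] [ 0.18925756  0.53684415 -0.55246836]
```

send_rows([
  [0.4, [0, 0, 4.5], [0, 0, 0]],
  [0.4, [0, 0, 4.5], [0, 0, 0]],
  [-1, [0, 0, 4.5], [0, 0, 0]],
  [-1, [0, 0, 4.5], [0, 0, 0]],
  [-1, [0, 0, 4.5], [0, 0, 0]],
], force=35)

```text
time_s: 4.15
tool_pos: [0.5622, 0.2906, 0.0039]
tcp_rot: [[0.989, 0.146, 0.0], [0.146, -0.989, 0.0], [0.0, -0.0, -1.0]]
wrist_force: [0.5, -0.4, 0.7]
width: 0.0453
grasp_force: 0.0
```

send_rows([
  [-1, [0, 0, 0], [0, 0, 0]],
  [-1, [0, 0, 0], [0, 0, 0]],
  [-1, [0, 0, 0], [0, 0, 0]],
  [-1, [0, 0, 0], [0, 0, 0]],
])

```text
time_s: 4.55
tool_pos: [0.5622, 0.2906, 0.0039]
tcp_rot: [[0.989, 0.146, 0.0], [0.146, -0.989, 0.0], [0.0, -0.0, -1.0]]
wrist_force: [-0.1, 0.7, 0.0]
width: 0.0395
grasp_force: 35.0
```

Gripped at 35 N. Now lift and carry to a staging point in front of the vise.

send_rows([
  [-1, [0, 0, -20], [0, 0, 0]],
  [-1, [0, 0, -60], [0, 0, 0]],
  [-1, [0, 0, -100], [0, 0, 0]],
  [-1, [0, 0, -140], [0, 0, 0]],
  [-1, [0, 0, -165], [0, 0, 0]],
])

```text
time_s: 5.05
tool_pos: [0.5634, 0.291, 0.1724]
tcp_rot: [[0.989, 0.147, 0.004], [0.147, -0.989, 0.001], [0.004, -0.001, -1.0]]
wrist_force: [0.7, 0.6, -1.4]
width: 0.0394
grasp_force: 35.0
```

send_rows([
  [-1, [-15, 25, 0], [0, 0, 0]],
  [-1, [-35, 58, 0], [0, 0, 0]],
  [-1, [-60, 99, 0], [0, 0, 0]],
  [-1, [-85, 141, 0], [0, 0, 0]],
  [-1, [-110, 182, 0], [0, 0, 0]],
])

```text
time_s: 5.55
tool_pos: [0.4787, 0.0929, 0.1684]
tcp_rot: [[0.989, 0.147, -0.001], [0.147, -0.989, -0.0], [-0.001, 0.0, -1.0]]
wrist_force: [0.5, -0.3, -1.4]
width: 0.0398
grasp_force: 35.0
```

send_rows([
  [-1, [-25, 41, 0], [0, 0, 5]],
  [-1, [-50, 83, 0], [0, 0, 10]],
  [-1, [-75, 124, 0], [0, 0, 15]],
  [-1, [-95, 158, 0], [0, 0, 18.4]],
  [-1, [-109, 180, 0], [0, 0, 18.4]],
])

```text
time_s: 6.05
tool_pos: [0.3971, -0.1017, 0.1687]
tcp_rot: [[0.984, -0.176, -0.0], [-0.176, -0.984, -0.001], [-0.0, 0.001, -1.0]]
wrist_force: [-0.2, 0.2, -1.9]
width: 0.0395
grasp_force: 35.0
```

send_rows([
  [-1, [0, 0, 30], [0, 0, 0]],
  [-1, [0, 0, 45], [0, 0, 0]],
  [-1, [0, 0, 45], [0, 0, 0]],
  [-1, [0, 0, 45], [0, 0, 0]],
])

```text
time_s: 6.45
tool_pos: [0.3984, -0.0995, 0.1239]
tcp_rot: [[0.985, -0.173, -0.001], [-0.173, -0.985, 0.0], [-0.001, -0.0, -1.0]]
wrist_force: [-0.4, -0.1, -0.5]
width: 0.0396
grasp_force: 35.0
```

```bash
python3 - <<'E'
from h import *
np.set_printoptions(precision=4,suppress=True)
for _ in range(4):grab_frame("side")
o=observe();i=grab_frame("wrist");c=camera_info("wrist");np.savez("w3.npz",i=i,c=c,p=o["tool_pos"],R=o["tcp_rot"])
cv2.imwrite("pics/wrist3.png",cv2.resize(i[:,:,::-1],(800,600),interpolation=cv2.INTER_CUBIC))
print(o["time_s"],o["tool_pos"],o["tcp_rot"],o["width"],o["grasp_force"],o["joints"])
E
```

```text
6.65 [ 0.3996 -0.0998  0.1249] [[ 0.985  -0.1726  0.002 ]
 [-0.1726 -0.985  -0.001 ]
 [ 0.0022  0.0007 -1.    ]] 0.039425950398224906 34.99936580657959 [-26.1081  -3.6299 115.0456  -0.0016  68.4548  73.8326]
```

View pics/wrist3.png

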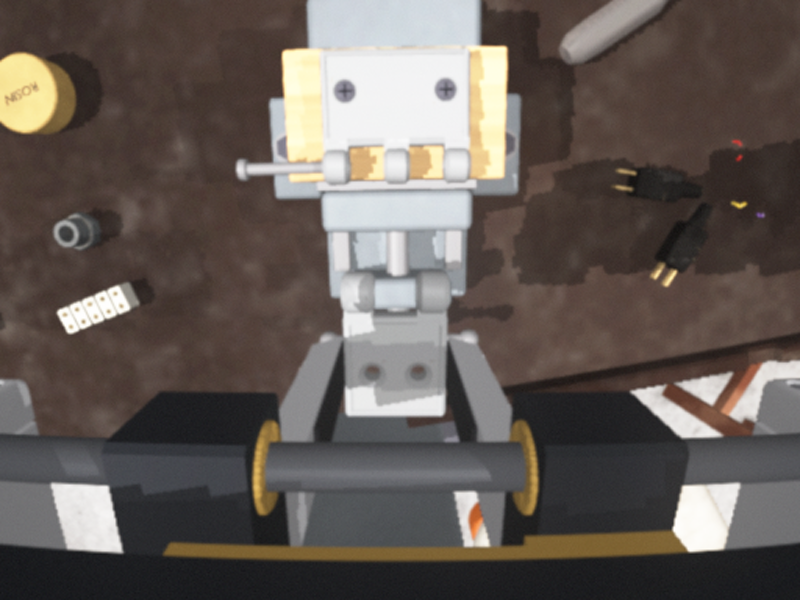

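The jamb knuckles are at about (337,165), (397,164), (456,163) with the pin on the left. The held leaf's knuckles are at (357,292), (433,291). I'll zoom in to read edges.

```bash
python3 - <<'E'
from h import *
i=np.load("w3.npz",allow_pickle=True)["i"]
a=cv2.resize(i[88:124,195:311,::-1],None,fx=6.5,fy=6.5,interpolation=cv2.INTER_CUBIC)
b=cv2.resize(i[172:210,195:311,::-1],None,fx=6.5,fy=6.5,interpolation=cv2.INTER_CUBIC)
a=np.vstack([a,b]);print(a.shape)
cv2.imwrite("pics/z3.png",a)
E
```

```text
(481, 754, 3)
```

View pics/z3.png

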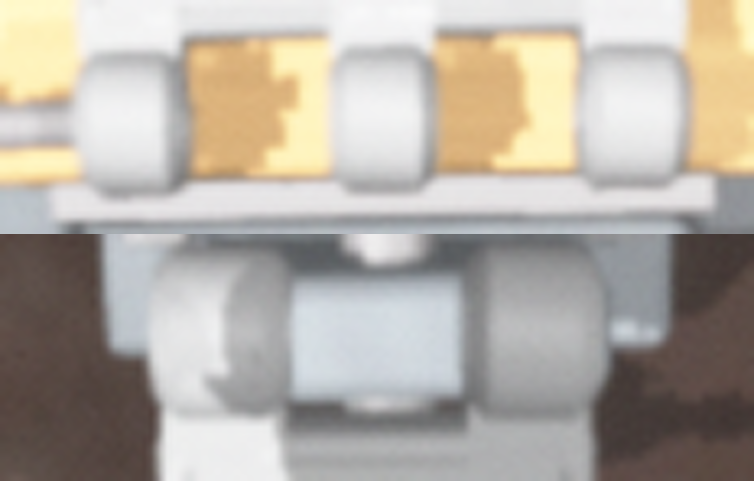

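```bash
cat > rel.py <<'E'
from h import *
np.set_printoptions(precision=4,suppress=True)
def rel(c,p,R,jl,jm,jr,hl,hr):
    J=plane(c,[jl,jm,jr],.0815); H=plane(c,[hl,hr],p[2]+.0075)
    T=lambda X:(X-p)@R*1000
    J,H=T(J),T(H);print("J",J,"\nH",H)
    d=J[1]-H.mean(0); dj=J[2]-J[0];dh=H[1]-H[0]
    print("shift tool mm",d,"yaw jamb,leaf deg",np.degrees(np.arctan2(-dj[0],dj[1])),np.degrees(np.arctan2(-dh[0],dh[1])))
E
python3 - <<'E'
from rel import *
f=np.load("w3.npz",allow_pickle=True);c=f["c"].item()
cv=lambda x,y,y0:(195+(x+.5)/6.5-.5,y0+(y+.5)/6.5-.5)
rel(c,f["p"],f["R"],cv(131,120.5,88),cv(383.4,116.5,88),cv(634,114.5,88),cv(220,96.5,172),cv(537,97,172))
E
```

```text
J [[ 77.7768 -25.0902  43.5824]
 [ 78.1464   2.729   43.6014]
 [ 78.452   30.3504  43.6202]] 
H [[ 30.5255 -12.1446  -7.4419]
 [ 30.4785  16.3985  -7.4233]]
shift tool mm [47.6444  0.6021 51.0341] yaw jamb,leaf deg -0.6977273129398905 0.09430302716394343
```

Shift needed is about 47.6 mm in x and 0.5 mm in y, with a turn of −0.8°. I'll lower just in front of the gaps and re-measure.

send_rows([
  [-1, [0, 0.8, 20], [0, 0, -0.8]],
  [-1, [8, 0.8, 35], [0, 0, -0.8]],
  [-1, [20, 0.8, 45], [0, 0, -0.8]],
  [-1, [25, 0.8, 47], [0, 0, -0.8]],
  [-1, [25, 0.8, 47], [0, 0, -0.8]],
])

```text
time_s: 7.2
tool_pos: [0.4238, -0.1049, 0.0772]
tcp_rot: [[0.987, -0.159, 0.0], [-0.159, -0.987, -0.0], [0.0, 0.0, -1.0]]
wrist_force: [0.1, -1.1, -0.9]
width: 0.0394
grasp_force: 35.0
```

```bash
python3 - <<'E'
from h import *
np.set_printoptions(precision=4,suppress=True)
for _ in range(4):grab_frame("side")
o=observe();i=grab_frame("wrist");c=camera_info("wrist");np.savez("w4.npz",i=i,c=c,p=o["tool_pos"],R=o["tcp_rot"])
print(o["time_s"],o["tool_pos"],o["wrist_force"],o["grasp_force"])
cv2.imwrite("pics/z4.png",cv2.resize(i[120:212,195:311,::-1],None,fx=6.5,fy=6.5,interpolation=cv2.INTER_CUBIC))
E
```

```text
7.4 [ 0.4232 -0.1048  0.0775] [-0.3116 -0.5626 -1.3759] 34.99927282333374
```

View pics/z4.png

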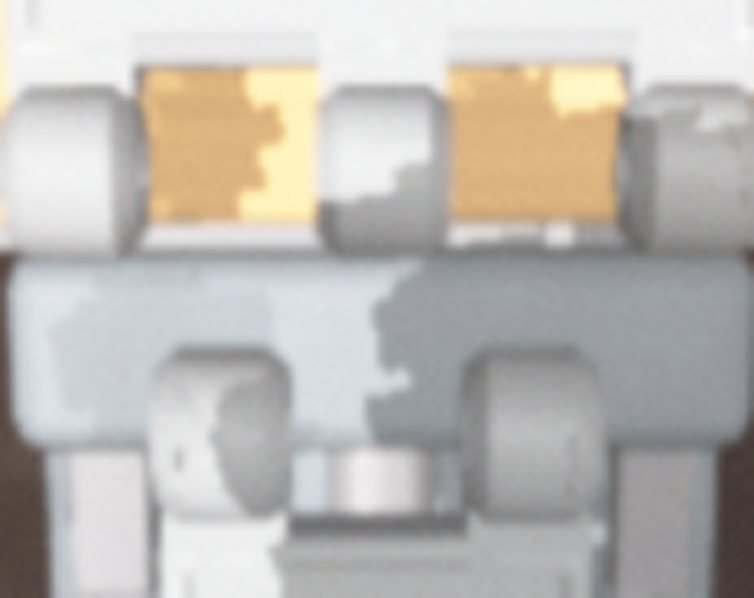

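Held knuckles (150–291, 463–605) sit nearly under the gaps (145–318, 448–624), parallel, and clear of the jaw.

```bash
python3 - <<'E'
from rel import *
f=np.load("w4.npz",allow_pickle=True);c=f["c"].item()
cv=lambda x,y,y0=120:(195+(x+.5)/6.5-.5,y0+(y+.5)/6.5-.5)
rel(c,f["p"],f["R"],cv(74,170.5),cv(383.2,170),cv(692,169),cv(220.5,432.5),cv(534.5,432.5))
E
```

```text
J [[ 53.9342 -25.0043  -3.9856]
 [ 53.9371   2.5672  -3.9768]
 [ 54.0833  30.117   -3.9679]] 
H [[ 30.7586 -12.0702  -7.4768]
 [ 30.759   16.2022  -7.4678]]
shift tool mm [23.1783  0.5012  3.4955] yaw jamb,leaf deg -0.1549713212373693 -0.000886148517267143
```

send_rows([
  [-1, [0, 0.5, 3], [0, 0, 0]],
  [-1, [6, 0.5, 3], [0, 0, 0]],
  [-1, [11, 0.5, 3], [0, 0, 0]],
  [-1, [15, 0.5, 3], [0, 0, 0]],
  [-1, [15, 0.5, 3], [0, 0, 0]],
])

```text
time_s: 7.95
tool_pos: [0.4387, -0.1079, 0.074]
tcp_rot: [[0.987, -0.159, 0.001], [-0.159, -0.987, -0.0], [0.001, 0.0, -1.0]]
wrist_force: [-0.6, -0.7, -0.9]
width: 0.0398
grasp_force: 35.0
```

send_rows([
  [-1, [3, 0, 0], [0, 0, 0]],
  [-1, [6, 0, 0], [0, 0, 0]],
  [-1, [8, 0, 0], [0, 0, 0]],
  [-1, [8, 0, 0], [0, 0, 0]],
  [-1, [8, 0, 0], [0, 0, 0]],
])

```text
time_s: 8.45
tool_pos: [0.4456, -0.1089, 0.0738]
tcp_rot: [[0.987, -0.159, -0.0], [-0.159, -0.987, 0.0], [-0.0, -0.0, -1.0]]
wrist_force: [0.7, 0.0, -1.6]
width: 0.0394
grasp_force: 35.0
```

send_rows([
  [-1, [0, 0, 0.5], [0, 0, 0]],
  [-1, [0, 0, 1], [0, 0, 0]],
  [-1, [0, 0, 1], [0, 0, 0]],
  [-1, [0, 0, 1], [0, 0, 0]],
])

```text
time_s: 8.85
tool_pos: [0.4456, -0.1089, 0.0728]
tcp_rot: [[0.987, -0.16, -0.0], [-0.16, -0.987, 0.0], [-0.0, -0.0, -1.0]]
wrist_force: [0.7, -0.5, -1.4]
width: 0.0393
grasp_force: 35.0
```

```bash
python3 - <<'E'
from h import *
np.set_printoptions(precision=4,suppress=True)
for _ in range(4):grab_frame("side")
o=observe();i=grab_frame("wrist");c=camera_info("wrist");np.savez("w5.npz",i=i,c=c,p=o["tool_pos"],R=o["tcp_rot"])
print(o["time_s"],o["tool_pos"],o["wrist_force"],o["wrist_torque"],o["grasp_force"],o["tcp_rot"])
cv2.imwrite("pics/z5.png",cv2.resize(i[145:221,195:311,::-1],None,fx=6.5,fy=6.5,interpolation=cv2.INTER_CUBIC))
E
```

```text
9.05 [ 0.4457 -0.1089  0.0728] [ 0.0717 -0.0342 -1.3865] [0.0614 0.0334 0.018 ] 34.99928534030914 [[ 0.9872 -0.1595 -0.    ]
 [-0.1595 -0.9872  0.    ]
 [-0.     -0.     -1.    ]]
```

View pics/z5.png

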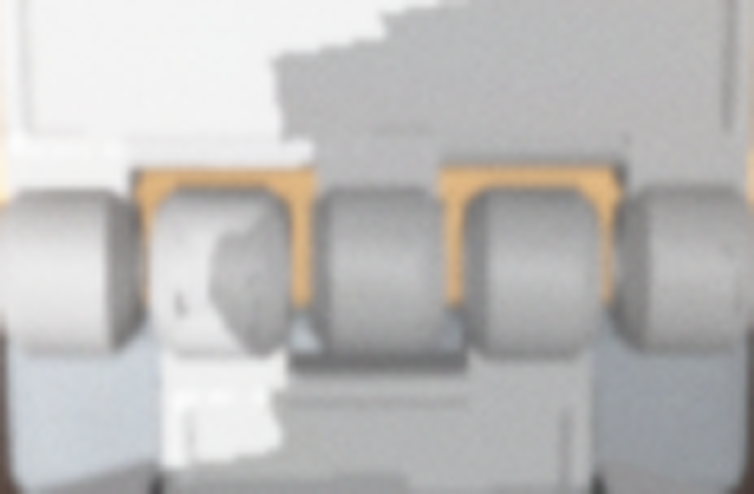

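The knuckles are meshed: both sets run in one row (v about 185–355), with no contact force yet. I'll lower gently onto the block.

send_rows([
  [-1, [0, 0.3, 0.5], [0, 0, 0]],
  [-1, [0, 0.3, 0.5], [0, 0, 0]],
  [-1, [0, 0.3, 0.5], [0, 0, 0]],
])

```text
time_s: 9.4
tool_pos: [0.4457, -0.109, 0.0726]
tcp_rot: [[0.987, -0.159, 0.0], [-0.159, -0.987, 0.0], [0.0, -0.0, -1.0]]
wrist_force: [-0.5, 0.9, 2.1]
width: 0.0396
grasp_force: 35.0
```

send_rows([
  [-1, [0, 0, 0.4], [0, 0, 0]],
  [-1, [0, 0, 0.4], [0, 0, 0]],
  [-1, [0, 0, 0.4], [0, 0, 0]],
])

```text
time_s: 9.7
tool_pos: [0.4457, -0.109, 0.0723]
tcp_rot: [[0.987, -0.159, 0.0], [-0.159, -0.987, 0.0], [-0.0, -0.0, -1.0]]
wrist_force: [-2.8, 1.9, 5.9]
width: 0.0395
grasp_force: 35.0
```

send_rows([
  [-1, [0, 0, -0.3], [0, 0, 0]],
  [-1, [0, 0, -0.3], [0, 0, 0]],
  [-1, [0, 0, -0.3], [0, 0, 0]],
  [-1, [0, 0, -0.3], [0, 0, 0]],
])

```text
time_s: 10.1
tool_pos: [0.4457, -0.1091, 0.0723]
tcp_rot: [[0.987, -0.159, 0.0], [-0.159, -0.987, 0.0], [-0.0, -0.0, -1.0]]
wrist_force: [-1.0, 3.7, 5.3]
width: 0.0393
grasp_force: 35.0
```

```bash
python3 - <<'E'
from rel import *
o=observe();i=grab_frame("wrist");c=camera_info("wrist")
print(o["tool_pos"],o["wrist_force"],o["grasp_force"],o["qd"])
cv2.imwrite("pics/z6.png",cv2.resize(i[145:221,195:311,::-1],None,fx=6.5,fy=6.5,interpolation=cv2.INTER_CUBIC))
E
```

```text
[ 0.4457 -0.1091  0.0723] [-1.0001  3.7433  5.2881] 35.003582239151 [-0.0507 -0.0343  0.1125 -0.0563 -0.0614 -0.036 ]
```

View pics/z6.png

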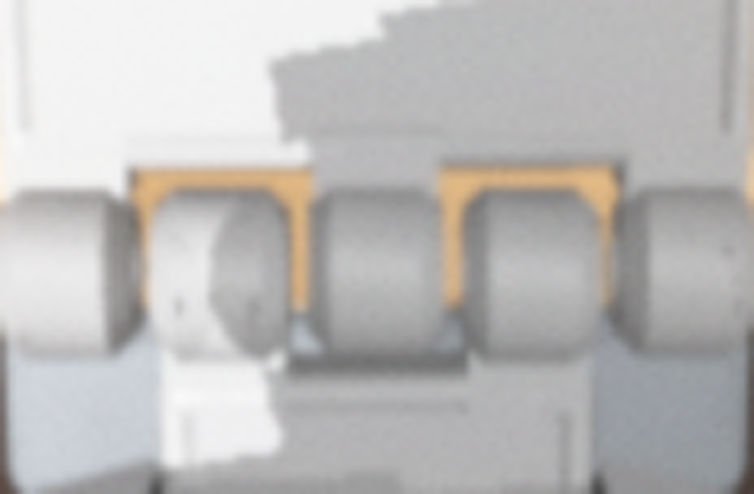

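Both sets of knuckles are in line (v about 185–357) and centred in the gaps, resting at about 5 N, flat and still held at 35 N. Handing in.

```bash
python3 -c "
from workcell import close_job
print(close_job())"
```

```text
the job is handed in; nothing more can be done
None
```

The job is handed in: the two-knuckle leaf is meshed fully between the jamb knuckles, resting flat and lined up on the block and still held at 35 N; the handover returned no verdict.

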